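# Make up the bar caddy for service

### The job

Make up the walnut bar caddy for service: take out the pepper mill that someone left in the wide cork insert and stand it on the walnut coaster by the salt cellar, and stand the large syrup bottle in that wide insert instead, the black-capped bitters bottle in the narrow cork insert and the jigger in the steel drip dish, each right down in its well. Keep everything upright, and leave the small brass-capped bottle and the amber essence bottle where they stand.

Things in the scene. Friction and masses are not known exactly. Their poses are not given: they have to be found in the camera images.
- syrup: Large clear bottle with a white label and brass cap: body 62 mm across and 102 mm high, then a shoulder and an upright neck and cap up to 22 mm across, 168 mm high in all, 0.42 kg (varies). Can be held by neck and cap, from 105 mm up. Origin at the centre of its underside, z up.
- bitters: Small clear bottle with a green label and a black cap: body 47 mm across and 73 mm high, neck and cap up to 19 mm across, 121 mm high in all, 0.17 kg (varies). Can be held by neck and cap, from 76 mm up. Origin at the centre of its underside, z up.
- jigger: Brass double jigger (hourglass measure), open at the top: 45 mm across at the foot, 47 mm at the rim, narrow at the waist, 86 mm high, 0.09 kg. For contact it is a solid, nearly straight round, 46 mm across. Origin at the centre of its underside, z up.
- pepper_mill: Turned dark walnut pepper mill with a small brass knob on top: 55 mm across at 7 mm height, 50 mm at 107 mm, 42 mm at 126 mm, then a knob, 153 mm high, 0.23 kg. For contact it is a solid that tapers gently; hold it round the body, fingertips 70 to 90 mm above its foot. Starts standing in the well of the wide cork insert. Origin at the centre of its underside, z up.
- small_bottle: Look-alike of the syrup, but smaller: clear bottle with white label and brass cap, body 52 mm across, 138 mm high. To be left where it stands. Origin at the centre of its underside.
- essence: Look-alike of the bitters, but amber glass with a white cap: 47 mm across, 122 mm high. To be left where it stands. Origin at the centre of its underside.
- wide_insert: One of three inserts lying in a row, touching, in any order, in a fixed walnut caddy (258 x 96 mm, walls 34 mm high, floor 8 mm). Cork block 79.5 mm square, 34 mm high; round well 70 mm across, 26 mm deep, mouth flared 4 mm. Origin under the block's centre, 8 mm above the worktop; well floor 8 mm, top 34 mm above it. x runs along the row, y across it.
- narrow_insert: As wide_insert (same block, same origin and axes), but its well is 55 mm across; 26 mm deep, mouth flared by 4 mm, floor 8 mm above the origin.
- drip_dish: Steel block 79.5 x 79.5 x 24 mm in the same row, with a round well 56 mm across and 16 mm deep, mouth flared by 4 mm; place of the jigger. Origin at the centre of its underside, 8 mm above the worktop; well floor 8 mm, top face 24 mm above the origin. x along the row, y across it.
- walnut_coaster: Round dark walnut coaster with a brass rim, 100 mm across, 7 mm thick, fixed, at the left. Origin at the centre of its underside. A white marble salt cellar (68 mm across, 34 mm high, fixed) stands 105 mm beyond it. A full-height wooden panel closes the worktop on the left (y = 0.29, from x = 0.24 on): reach in round its edge. Wall cabinets hang 0.65 m above the worktop beyond x = 0.57.

How it is judged:
At the end, for the whole second after the job is handed in: Syrup in the wide cork insert, bitters in the narrow one, jigger in the drip dish (each within 12 mm of centre, 5 mm of the well floor), pepper mill on the walnut coaster (20 mm); all upright (0.12 rad) and at rest; small bottle and essence upright, within 30 mm of their start (horizontal distance between syrup and wide_insert below 0.012 m and z of syrup in the frame of wide_insert between 0.003 and 0.013 m and angle between each of syrup, bitters, jigger, pepper_mill, small_bottle, essence's own z axis and vertical below 0.12 rad and linear speed of each of syrup, bitters, jigger, pepper_mill, small_bottle, essence below 0.03 m/s and horizontal distance between bitters and narrow_insert below 0.012 m and z of bitters in the frame of narrow_insert between 0.003 and 0.013 m and horizontal distance between jigger and drip_dish below 0.012 m and z of jigger in the frame of drip_dish between 0.003 and 0.013 m and horizontal distance between pepper_mill and walnut_coaster below 0.02 m and z of pepper_mill in the frame of walnut_coaster between 0.002 and 0.012 m and distance of each of small_bottle, essence from where it was at the start of the episode below 0.03 m); the robot touches nothing.
It fails at once if The small white-label bottle was moved or tipped (distance of small_bottle from where it was at the start of the episode above 0.03 m or angle between small_bottle's own z axis and vertical above 0.35 rad).
It fails at once if The amber essence bottle was moved or tipped (distance of essence from where it was at the start of the episode above 0.03 m or angle between essence's own z axis and vertical above 0.35 rad).
It fails at once if The syrup, the bitters, the jigger or the pepper mill was tipped over (more than about 45 degrees) (angle between any of syrup, bitters, jigger, pepper_mill's own z axis and vertical above 0.8 rad).
It also fails if it takes over 104 s, if anything falls off the work surface, if the arm or the gripper's body presses on something with over 40 N, if the wrist force passes 120 N, or if a joint passes its speed limit or range.

### The arm

A 6-joint arm with a two-finger parallel gripper is mounted at the origin on a cart in front of the work surface, level with it; the furniture and walls round the work are solid. World frame = base frame: x ahead of the robot, y to its left, z up, the work surface at z = 0. Lengths are in m, angles in rad, forces in N, time in s.
With the tool pointing down it reaches from about 0.425 to 0.95 m from the base axis. Payload 3.5 kg.
Tool frame: the origin (TCP) lies midway between the tips of the shut fingers; the grasp point (between the pads) lies 19 mm behind it (ctrl.hold_point_z is the distance from the TCP to the grasp point, in m); z points along the fingers, y is the line along which they close (so a half turn about z gives the same grasp; the last joint's range is limited). The gripper opens to 85 mm and grips with 20 to 120 N. Pads are 22 mm wide; open, the fingers measure 114 mm over their backs; the gripper's body (76 mm by 85 mm) begins 54 mm behind the grasp point. The pads swing forward as they close: fully open they stand 13 mm farther back than shut.
Start: joints at [-1.355, 0.286, 1.577, -0, 1.279, -0.15], TCP at [0.241, -0.63, 0.231] pointing down, gripper open.
Joint ranges: [-2.77, 2.77], [-0.9, 2.22], [0.21, 2.48], [-1.53, 4.67], [0.24, 2.81], [-2.84, 2.84]. Speed limits (rad/s): [2.79, 2.79, 3.14, 3.14, 3.14, 3.14].

### API

Orientations are given as a unit quaternion [x, y, z, w].
In Python, from plant import readout, cams, sign_off, ctrl gives the robot as it stands. The module is installed in compiled form; this text tells all that it offers.
- The arm moves only by the tool step_arm, never from a script. Its argument "increments" is a list of rows, each a list of 2 entries, a list of its own where there are three numbers: the shift along the world's x, y, z in mm, then the turn, a rotation vector about the world's x, y, z in rad. In form: [[[x, y, z], [rx, ry, rz]], ...]. A call has 1 to 8 rows; each row shifts and turns the commanded pose from where the row before left it; what a row does not reach is not made up. A row lasts 1/12 s, in which the tool goes at most 41.7 mm and 7.16 degrees, less where a joint would pass 70% of its speed; a pose out of reach is approached as far as the arm can. A call is refused whole if a number of a shift passes 41.7 or a number of a turn 0.125, either way. A call with a gripper value outside its range is refused whole. "fingers" is the opening, from -1 (shut) to 1 (fully open), set as the call begins (left out, the last holds). The fingers move at their own pace and stop on an object; "grip_force" is the grip in N (left out, the last holds). Time passes only in rows, so rows that do not move let the fingers close. It gives the time, the measured TCP pose, the force, the opening and the grip force at its end, in the units of the state.
- readout.get_state(): the state, without advancing time (a new reading comes with each control period).
- cams.read_camera(name): name is "scene" or "side" or "wrist"; returns the picture (384x512x3 uint8, red, green, blue); there is no depth.
- cams.get_calibration(name): a dict with "fx", "fy", "cx", "cy" (pixels), "eye" and "rotation" of the camera in the world; the wrist camera has in their place "T_tool_cam" (4x4, takes a point from camera to tool coordinates, whose origin is the TCP and whose axes are the flange's). Camera axes: x right, y up, looking along -z (the intrinsics and any distortion apply to the point x, -y, -z); pixel columns grow to the right and rows downward; lengths in m; the calibration is good to about 2 mm. A picture is of the moment at which its call begins: read the wrist's pose just before it. get_calibration takes no time and is no camera call.
- sign_off(): hands the job in; it is judged then, once.
The state is a dict: "time": time; "qpos": joint angles; "dq": joint speeds; "joint_efforts": joint torques, N m; "eef_pos": TCP position; "tcp_rot": TCP orientation; "contact_force": force on the tool from outside, world axes, zero at the start; "wrist_torque": the same for the moment, N m; "opening": opening from 0.0 (shut) to 1.0 (fully open); "finger_force": force on a finger pad.
Only numpy, scipy, OpenCV 4.12 (cv2) and the standard library are available. Lean on these libraries where they do the work, as an engineer would, in place of code of your own. Each camera call takes 0.05 s, during which the arm holds its last target. There are 200 camera calls.

## Working session

There is one attempt and no reset: what is moved stays moved. The work goes in short steps, Python scripts to look and compute and a tool call to move; the robot and the scene stay as the last step left them, time stands still between calls to the robot, and variables do not carry over. Pictures are saved under pics/ and viewed, at most 14 in all, crops included, and the job is handed in when it is done.

Besides the shell and the picture viewer there is one more tool, called after "Request:" as name(argument=value, ...), one argument or row to a line, values as JSON. step_arm: Moves the arm, as the interface text tells. Its arguments: {"type":"object","properties":{"increments":{"type":"array","items":{"type":"array"}},"fingers":{"type":"number"},"grip_force":{"type":"number"}},"required":["increments"]}

```bash
mkdir -p pics; ls; python3 - <<'E'
from plant import readout,cams,ctrl
import cv2,numpy as np
np.set_printoptions(precision=4,suppress=True)
for n in ("scene","side"):
    im=cams.read_camera(n); cv2.imwrite(f"pics/{n}0.png",cv2.resize(im[:,:,::-1],(800,600),interpolation=cv2.INTER_CUBIC)); np.save(f"pics/{n}0.npy",im)
for n in ("scene","side","wrist"): print(n,cams.get_calibration(n))
s=readout.get_state(); print(s, ctrl.hold_point_z)
E
```

```text
pics
scene {'fx': 408.55921667570686, 'fy': 408.55921667570686, 'cx': 257.76796987668195, 'cy': 191.0958304720445, 'eye': array([-0.0572, -0.6866,  0.4429]), 'rotation': array([ 0.4886, -0.2038, -0.3262,  0.7831])}
side {'fx': 435.72563763117836, 'fy': 435.72563763117836, 'cx': 249.04571801610624, 'cy': 194.02078727834007, 'eye': array([ 0.4755, -0.9218,  0.7107]), 'rotation': array([ 0.4236, -0.0188, -0.0184,  0.9055])}
wrist {'fx': 316.4648472074512, 'fy': 316.4648472074512, 'cx': 254.1208252819319, 'cy': 190.08087885795572, 'T_tool_cam': array([[ 0.0004,  0.9625,  0.2714,  0.0688],
       [ 1.    , -0.0006,  0.0006,  0.0009],
       [ 0.0008,  0.2714, -0.9625, -0.1431],
       [ 0.    ,  0.    ,  0.    ,  1.    ]])}
{'time': 0.1, 'qpos': array([-1.355 ,  0.2871,  1.5781, -0.    ,  1.2786, -0.15  ]), 'dq': array([-0.0004, -0.0016, -0.003 , -0.0001,  0.0008,  0.0004]), 'joint_efforts': array([  0.001 , -40.7299, -29.3699,  -0.0001,   0.0034,   0.    ]), 'eef_pos': array([ 0.2413, -0.6297,  0.2301]), 'tcp_rot': array([ 0.9833,  0.1819, -0.0001, -0.0011]), 'contact_force': array([-0.083 ,  0.3179,  0.1636]), 'wrist_torque': array([ 0.0387, -0.    , -0.0315]), 'finger_force': 0.0, 'opening': 0.9960887876370987} 0.0187
```

View pics/scene0.png

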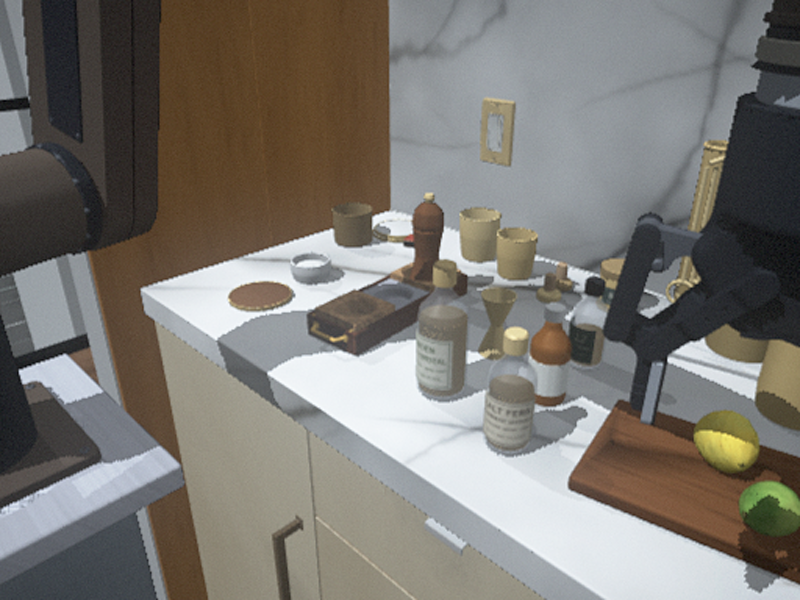

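View pics/side0.png

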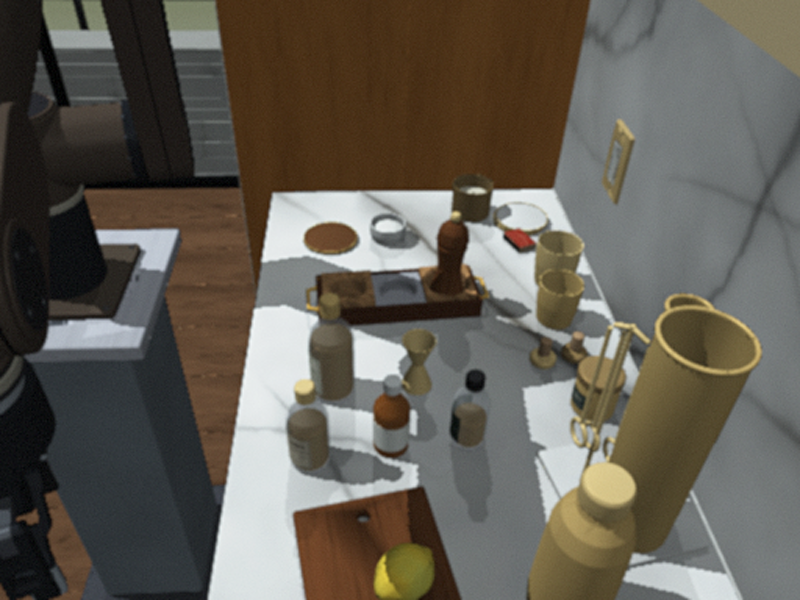

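Side view (800 px scale): coaster (331,237), salt (388,222), caddy from (318,295) to (482,290) with the narrow cork nearest the robot, steel in the middle, and the mill in the far wide insert. Syrup cap is at (330,300), small bottle (305,385), essence (392,380), bitters (475,378) and jigger rim (420,343). The scene view shows the same layout.

```bash
cat > h.py <<'E'
import numpy as np,cv2
from scipy.spatial.transform import Rotation as R
from plant import readout,cams,ctrl
np.set_printoptions(precision=4,suppress=True)
def pose(n,s=None):
    c=cams.get_calibration(n)
    if n=="wrist":
        s=s or readout.get_state(); T=c["T_tool_cam"]; Rt=R.from_quat(s["tcp_rot"]).as_matrix()
        return c,Rt@T[:3,:3],Rt@T[:3,3]+s["eef_pos"]
    return c,R.from_quat(c["rotation"]).as_matrix(),np.array(c["eye"])
def ray(P,u,v):
    c,M,e=P; d=M@np.array([(u-c["cx"])/c["fx"],-(v-c["cy"])/c["fy"],-1]); return e,d
def plane(P,u,v,z):
    e,d=ray(P,u,v); return e+d*(z-e[2])/d[2]
def proj(P,X):
    c,M,e=P; p=M.T@(np.asarray(X,float)-e); return np.array([c["cx"]-c["fx"]*p[0]/p[2], c["cy"]+c["fy"]*p[1]/p[2]])
def tri(rays):
    A=np.zeros((3,3));b=np.zeros(3)
    for e,d in rays:
        d=d/np.linalg.norm(d);Q=np.eye(3)-np.outer(d,d);A+=Q;b+=Q@e
    return np.linalg.solve(A,b)
def shot(name,s):
    st=readout.get_state(); im=cams.read_camera(name); np.save(f"pics/{s}.npy",im)
    cv2.imwrite(f"pics/{s}.png",cv2.resize(im[:,:,::-1],(800,600),interpolation=cv2.INTER_CUBIC)); return im,pose(name,st)
E
python3 - <<'E'
from h import *
S=pose("side");C=pose("scene");k=.64
pts=dict(syrup=((330,297),(446,264),.168),small=((305,385),(516,332),.138),ess=((392,380),(555,308),.122),bit=((475,376),(595,281),.121),jig=((420,342),(498,294),.086),mill=((456,215),(430,196),.169),coast=((331,237),(261,295),.007),salt=((388,224),(311,262),.034),
 cadNL=((318,277),(308,314),.042),cadNR=((321,318),(356,350),.042),cadFR=((481,312),(467,278),.042))
for n,(a,b,z) in pts.items():
    a=np.array(a)*k;b=np.array(b)*k
    print(n,"side",plane(S,*a,z)[:2],"scene",plane(C,*b,z)[:2],"tri",tri([ray(S,*a),ray(C,*b)]))
E
```

```text
syrup side [ 0.444  -0.2584] scene [ 0.437  -0.2638] tri [ 0.444  -0.2568  0.165 ]
small side [ 0.4164 -0.3799] scene [ 0.4107 -0.3793] tri [ 0.416  -0.3761  0.1343]
ess side [ 0.5175 -0.36  ] scene [ 0.5108 -0.3616] tri [ 0.5178 -0.3572  0.1184]
bit side [ 0.6177 -0.3556] scene [ 0.6093 -0.355 ] tri [ 0.6189 -0.3505  0.1162]
jig side [ 0.5614 -0.2568] scene [ 0.5571 -0.2508] tri [ 0.562  -0.2489  0.0816]
mill side [ 0.6262 -0.0735] scene [ 0.6093 -0.0816] tri [ 0.6281 -0.0639  0.1619]
coast side [0.4335 0.111 ] scene [0.4277 0.1078] tri [0.4333 0.1172 0.0023]
salt side [0.5369 0.1105] scene [0.5272 0.1061] tri [0.5376 0.1204 0.027 ]
cadNL side [ 0.4166 -0.0532] scene [ 0.3999 -0.0518] tri [ 0.415  -0.0321  0.0277]
cadNR side [ 0.4241 -0.1534] scene [ 0.3824 -0.1701] tri [ 0.422  -0.1206  0.0084]
cadFR side [ 0.6656 -0.1464] scene [ 0.6449 -0.129 ] tri [ 0.672  -0.1126  0.0218]
```

Request:
step_arm(
  increments=[
    [[10, 15, 12], [0, 0, -0.03]],
    [[20, 30, 14], [0, 0, -0.046]],
    [[20, 30, 14], [0, 0, -0.046]],
    [[20, 30, 14], [0, 0, -0.046]],
    [[20, 30, 14], [0, 0, -0.046]],
    [[20, 30, 12], [0, 0, -0.046]],
    [[20, 30, 10], [0, 0, -0.046]],
    [[20, 30, 0], [0, 0, -0.03]],
  ],
  fingers=1,
)

```text
time: 0.77
eef_pos: [0.3926, -0.4044, 0.3239]
tcp_rot: [1.0, 0.014, 0.001, 0.002]
contact_force: [1.1, 0.6, 0.3]
opening: 1.0
finger_force: 0.0
```

Request:
step_arm(
  increments=[
    [[20, 30, 0], [0, 0, -0.03]],
    [[20, 30, 0], [0, 0, 0]],
    [[20, 30, 0], [0, 0, 0]],
    [[20, 30, 0], [0, 0, 0]],
    [[20, 30, 0], [0, 0, 0]],
    [[20, 30, 0], [0, 0, 0]],
    [[20, 30, 0], [0, 0, 0]],
    [[20, 30, 0], [0, 0, 0]],
  ],
)

```text
time: 1.43
eef_pos: [0.5519, -0.1635, 0.3208]
tcp_rot: [1.0, -0.0, -0.0, -0.0]
contact_force: [0.7, 0.1, 0.2]
opening: 1.004
finger_force: 0.0
```

Request:
step_arm(
  increments=[
    [[0, 30, 0], [0, 0, 0]],
    [[0, 15, 0], [0, 0, 0]],
    [[0, 0, 0], [0, 0, 0]],
  ],
)

```text
time: 1.68
eef_pos: [0.5513, -0.1175, 0.3209]
tcp_rot: [1.0, 0.002, -0.0, -0.0]
contact_force: [1.4, -0.2, 0.0]
opening: 0.999
finger_force: 0.0
```

```bash
python3 - <<'E'
from h import *
im,P=shot("wrist","w1"); s=readout.get_state(); print(s["eef_pos"],s["tcp_rot"],s["qpos"])
E
```

```text
[ 0.5512 -0.1193  0.321 ] [ 1.      0.0012 -0.0003  0.0002] [-0.3927 -0.0149  1.7482 -0.0006  1.4087  1.1759]
```

View pics/w1.png

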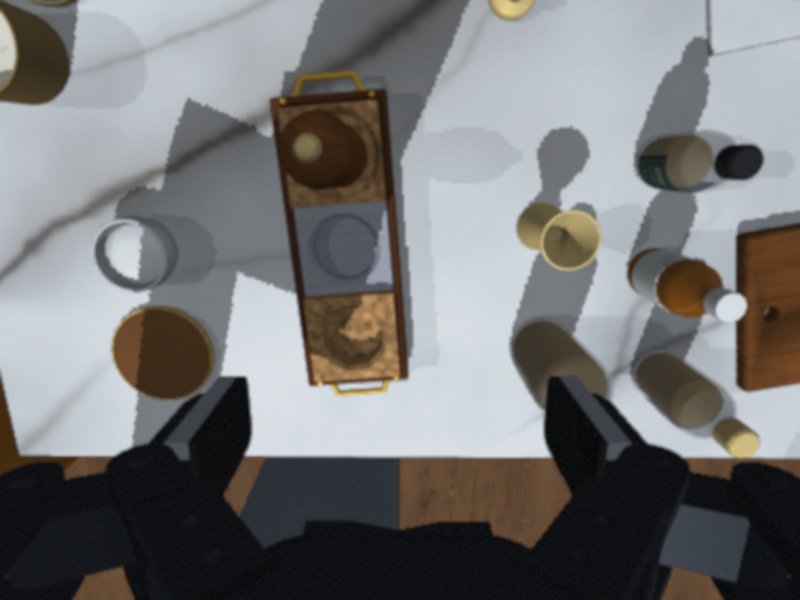

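Wrist view (800 px scale): caddy rim corners (272,98), (385,90), (407,378), (310,384); mill knob (307,148), dish well (345,247), coaster (162,352), jigger rim (570,240), bitters cap (745,161), essence cap (731,305). The syrup cap is hidden by a finger.

```bash
cat > m1.py <<'E'
from h import *
s=dict(eef_pos=np.array([.5512,-.1193,.321]),tcp_rot=[1.,.0012,-.0003,.0002]); P=pose("wrist",s); k=.64
def p(u,v,z): return plane(P,u*k,v*k,z)[:2]
c=[p(*a,.042) for a in ((272,98),(385,90),(407,378),(310,384))]
print("corners",np.array(c)); ctr=np.mean(c,0); d=(c[0]+c[1]-c[2]-c[3])/2; L=np.hypot(*d); d/=L
print("ctr",ctr,"len",L,"wid",np.hypot(*(c[0]-c[1])),np.hypot(*(c[2]-c[3])),"yaw",np.arctan2(d[1],d[0]))
print("wide",ctr+.0795*d,"narrow",ctr-.0795*d)
for n,a in dict(knob=(307,148,.169),dish_mouth=(346,247,.032),coaster=(163,353,.007),salt=(136,255,.034),jig=(570,240,.086),bit=(745,161,.121),ess=(731,305,.122),small=(741,441,.138)).items(): print(n,p(*a))
E
python3 m1.py
python3 - <<'E'
import numpy as np,cv2
im=np.load('pics/w1.npy')
c=im[40:260,150:280]; cv2.imwrite('pics/c1.png',cv2.resize(c[:,:,::-1],None,fx=2.7,fy=2.7,interpolation=cv2.INTER_CUBIC))
E
```

```text
corners [[ 0.6654 -0.02  ]
 [ 0.6716 -0.1101]
 [ 0.4227 -0.1296]
 [ 0.4163 -0.039 ]]
ctr [ 0.544  -0.0747] len 0.2497344716237645 wid 0.09023744905538053 0.09073782549352381 yaw 0.07719043539540803
wide [ 0.6232 -0.0685] narrow [ 0.4647 -0.0808]
knob [ 0.6252 -0.0683]
dish_mouth [ 0.5439 -0.0749]
coaster [0.4326 0.1121]
salt [0.5366 0.1105]
jig [ 0.5594 -0.253 ]
bit [ 0.6185 -0.3525]
ess [ 0.5183 -0.3612]
small [ 0.4171 -0.3772]
```

View pics/c1.png

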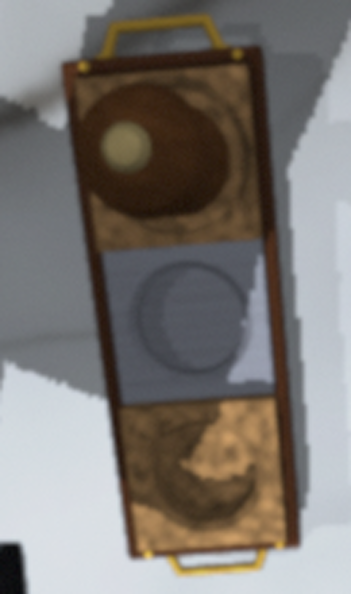

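Request:
step_arm(
  increments=[
    [[18, 13, -5], [0, 0, 0.02]],
    [[20, 13, -20], [0, 0, 0.02]],
    [[20, 13, -25], [0, 0, 0.02]],
    [[15, 12, -25], [0, 0, 0.015]],
    [[0, 0, 0], [0, 0, 0]],
  ],
  fingers=1,
  grip_force=40,
)

```text
time: 2.15
eef_pos: [0.623, -0.0688, 0.239]
tcp_rot: [0.999, 0.038, -0.005, -0.002]
contact_force: [-1.3, -0.1, -1.3]
opening: 1.005
finger_force: 0.0
```

```bash
python3 - <<'E'
from h import *
im,P=shot("wrist","w2"); s=readout.get_state(); print(s["eef_pos"],s["tcp_rot"],proj(P,[.6235,-.068,.169])/.64)
E
```

```text
[ 0.623  -0.0698  0.2417] [ 0.9993  0.0373 -0.004  -0.0009] [394.4542 313.2511]
```

View pics/w2.png

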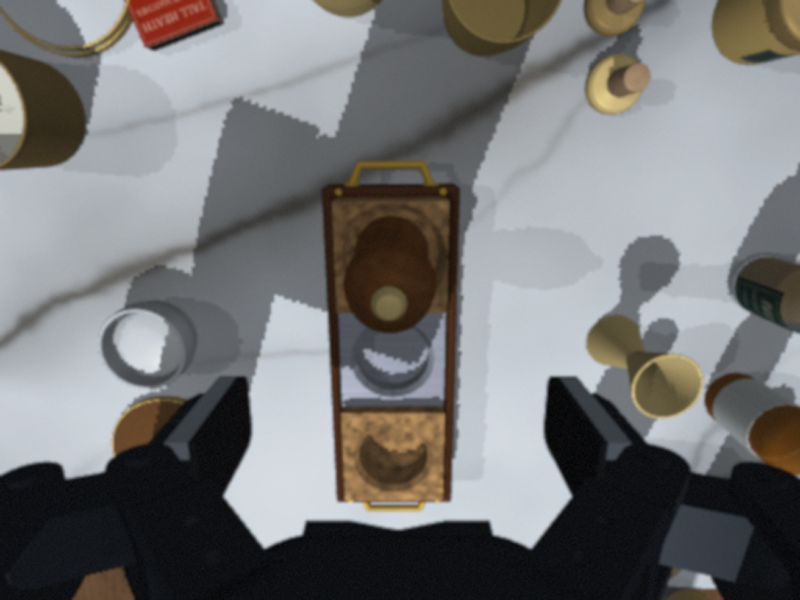

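Knob at (389,304), so the mill is about 3 mm further in x and 2 mm in y. Fingers straddle it cleanly.

Request:
step_arm(
  increments=[
    [[3, 2, -20], [0, 0, 0]],
    [[0, 0, -30], [0, 0, 0]],
    [[0, 0, -30], [0, 0, 0]],
    [[0, 0, -30], [0, 0, 0]],
    [[0, 0, -18], [0, 0, 0]],
    [[0, 0, -9], [0, 0, 0]],
    [[0, 0, 0], [0, 0, 0]],
  ],
)

```text
time: 2.78
eef_pos: [0.6262, -0.0687, 0.1081]
tcp_rot: [0.999, 0.036, -0.001, -0.0]
contact_force: [-0.6, 1.1, -0.4]
opening: 0.998
finger_force: 0.0
```

Request:
step_arm(
  increments=[
    [[0, 0, 0], [0, 0, 0]],
    [[0, 0, 0], [0, 0, 0]],
    [[0, 0, 0], [0, 0, 0]],
    [[0, 0, 0], [0, 0, 0]],
    [[0, 0, 0], [0, 0, 0]],
    [[0, 0, 0], [0, 0, 0]],
    [[0, 0, 0], [0, 0, 0]],
  ],
  fingers=-1,
  grip_force=40,
)

```text
time: 3.37
eef_pos: [0.6293, -0.0677, 0.1124]
tcp_rot: [0.999, 0.038, 0.002, 0.001]
contact_force: [-0.4, 1.0, 6.4]
opening: 0.547
finger_force: 40.4
```

Request:
step_arm(
  increments=[
    [[0, 0, 6], [0, 0, 0]],
    [[0, 0, 12], [0, 0, 0]],
    [[0, 0, 20], [0, 0, 0]],
    [[0, 0, 20], [0, 0, 0]],
    [[0, 0, 12], [0, 0, 0]],
    [[0, 0, 0], [0, 0, 0]],
  ],
)

```text
time: 3.87
eef_pos: [0.6294, -0.0678, 0.1836]
tcp_rot: [0.999, 0.037, 0.003, 0.001]
contact_force: [0.5, 0.1, -1.4]
opening: 0.548
finger_force: 41.1
```

```bash
python3 - <<'E'
from h import *
im,P=shot("side","s2"); s=readout.get_state(); print(s["eef_pos"],s["tcp_rot"],s["contact_force"],s["opening"],s["finger_force"])
cv2.imwrite("pics/s2c.png",cv2.resize(im[80:260,150:390,::-1],None,fx=3,fy=3,interpolation=cv2.INTER_CUBIC))
E
```

```text
[ 0.6284 -0.0675  0.1814] [0.9993 0.0374 0.0018 0.0006] [ 0.0884  0.2165 -2.1711] 0.5469135482565949 41.064886686508544
```

View pics/s2c.png

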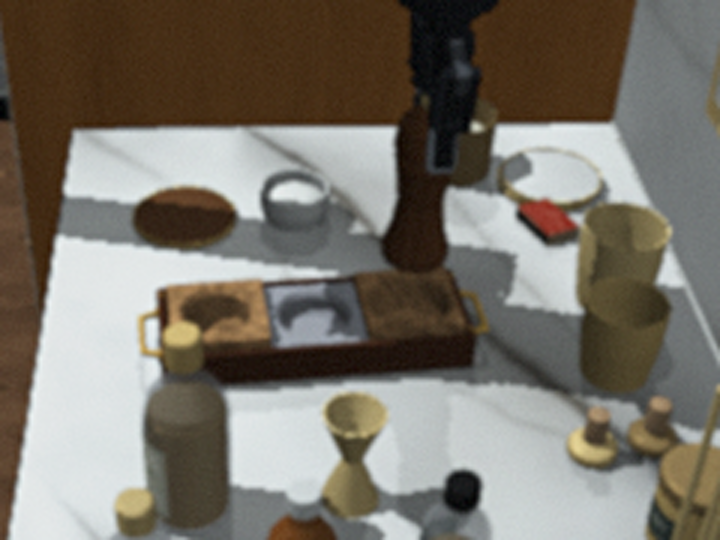

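```bash
python3 - <<'E'
from h import *
S=pose("side")
im=np.load("pics/s2.npy").astype(int)
P=lambda *X:((proj(S,X)-[150,80])*3)
for x in (.615,.62,.625,.63): print(x,"foot",P(x,-.068,.087),"z+.1",P(x,-.068,.187),"front finger tip",P(x,-.1,.19))
E
```

```text
0.615 foot [402.7665 255.2322] z+.1 [411.976  148.9543] front finger tip [417.3072 168.2036]
0.62 foot [408.8938 255.1451] z+.1 [418.4947 148.8881] front finger tip [424.0022 168.1306]
0.625 foot [415.0182 255.058 ] z+.1 [425.0101 148.8219] front finger tip [430.6937 168.0577]
0.63 foot [421.1397 254.971 ] z+.1 [431.5223 148.7557] front finger tip [437.3818 167.9848]
```

Request:
step_arm(
  increments=[
    [[-8, 7, 0], [0, 0, 0]],
    [[-16, 15, 0], [0, 0, 0]],
    [[-22, 21, 0], [0, 0, 0]],
    [[-24, 23, 0], [0, 0, 0]],
    [[-24, 23, 0], [0, 0, 0]],
    [[-24, 23, 0], [0, 0, 0]],
    [[-24, 22, 0], [0, 0, 0]],
    [[-22, 20, 0], [0, 0, 0]],
  ],
)

```text
time: 4.58
eef_pos: [0.4599, 0.0881, 0.1769]
tcp_rot: [0.999, 0.037, -0.002, -0.0]
contact_force: [0.6, 0.4, -2.1]
opening: 0.544
finger_force: 41.1
```

Request:
step_arm(
  increments=[
    [[-17, 15, 0], [0, 0, 0]],
    [[-9, 8, -5], [0, 0, 0]],
    [[-2, 2, -15], [0, 0, 0]],
    [[0, 0, -20], [0, 0, 0]],
    [[0, 0, -15], [0, 0, 0]],
    [[0, 0, -8], [0, 0, 0]],
    [[0, 0, 0], [0, 0, 0]],
  ],
)

```text
time: 5.17
eef_pos: [0.433, 0.1115, 0.1131]
tcp_rot: [0.999, 0.037, -0.003, 0.0]
contact_force: [-0.5, 0.2, -2.2]
opening: 0.549
finger_force: 41.1
```

```bash
python3 - <<'E'
from h import *
im,P=shot("side","s3"); s=readout.get_state(); print(s["eef_pos"],s["tcp_rot"],s["contact_force"],s["opening"],s["finger_force"])
cv2.imwrite("pics/s3c.png",cv2.resize(im[80:260,150:390,::-1],None,fx=3,fy=3,interpolation=cv2.INTER_CUBIC))
E
```

```text
[0.4342 0.1115 0.1147] [ 0.9993  0.0373 -0.0019  0.    ] [ 0.4399 -0.5009 -1.4755] 0.5465860094498577 41.13012815709226
```

View pics/s3c.png

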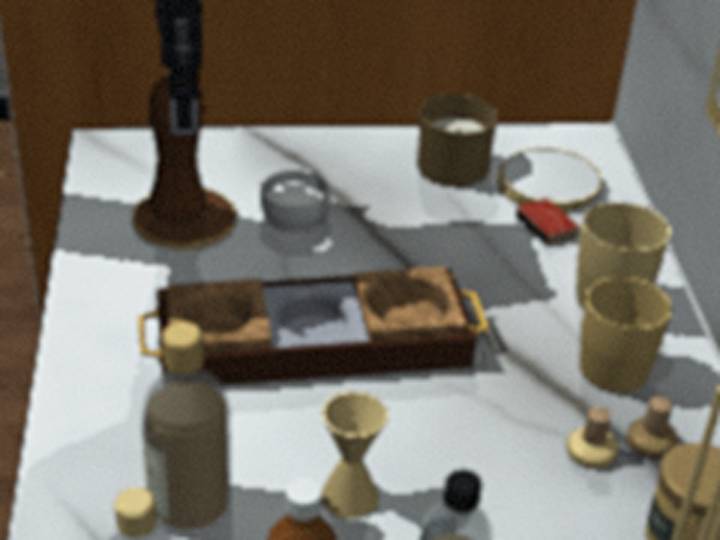

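Mill base sits at about (178,218) against the coaster centre (184,215), roughly 10 mm above it. Shifting +4 mm in x and lowering.

Request:
step_arm(
  increments=[
    [[4, 0, -3], [0, 0, 0]],
    [[0, 0, -3], [0, 0, 0]],
    [[0, 0, -2], [0, 0, 0]],
    [[0, 0, 0], [0, 0, 0]],
    [[0, 0, 0], [0, 0, 0]],
  ],
)

```text
time: 5.63
eef_pos: [0.4396, 0.1117, 0.1085]
tcp_rot: [0.999, 0.037, 0.0, -0.0]
contact_force: [-0.1, -1.0, -1.8]
opening: 0.548
finger_force: 41.1
```

Request:
step_arm(
  increments=[
    [[0, 0, -1], [0, 0, 0]],
    [[0, 0, -1], [0, 0, 0]],
    [[0, 0, 0], [0, 0, 0]],
    [[0, 0, 0], [0, 0, 0]],
  ],
)

```text
time: 5.97
eef_pos: [0.4394, 0.1117, 0.1063]
tcp_rot: [0.999, 0.037, -0.0, 0.0]
contact_force: [-0.4, 0.5, -1.9]
opening: 0.546
finger_force: 41.1
```

Request:
step_arm(
  increments=[
    [[0, 0, -1], [0, 0, 0]],
    [[0, 0, 0], [0, 0, 0]],
    [[0, 0, 0], [0, 0, 0]],
  ],
)

```text
time: 6.22
eef_pos: [0.4394, 0.1117, 0.1053]
tcp_rot: [0.999, 0.037, -0.0, -0.0]
contact_force: [0.5, 0.1, -2.9]
opening: 0.546
finger_force: 41.1
```

Request:
step_arm(
  increments=[
    [[0, 0, -1], [0, 0, 0]],
    [[0, 0, -1], [0, 0, 0]],
    [[0, 0, 0], [0, 0, 0]],
    [[0, 0, 0], [0, 0, 0]],
  ],
)

```text
time: 6.55
eef_pos: [0.4397, 0.1117, 0.1035]
tcp_rot: [0.999, 0.037, 0.0, 0.0]
contact_force: [-0.1, -0.1, -1.5]
opening: 0.547
finger_force: 41.2
```

Request:
step_arm(
  increments=[
    [[0, 0, -1], [0, 0, 0]],
    [[0, 0, 0], [0, 0, 0]],
    [[0, 0, 0], [0, 0, 0]],
  ],
)

```text
time: 6.8
eef_pos: [0.4404, 0.1117, 0.1034]
tcp_rot: [0.999, 0.037, 0.001, 0.0]
contact_force: [-0.3, -0.4, 5.2]
opening: 0.551
finger_force: 41.6
```

Request:
step_arm(
  increments=[
    [[0, 0, 0], [0, 0, 0]],
    [[0, 0, 0], [0, 0, 0]],
    [[0, 0, 0], [0, 0, 0]],
    [[0, 0, 0], [0, 0, 0]],
    [[0, 0, 0], [0, 0, 0]],
    [[0, 0, 6], [0, 0, 0]],
    [[0, 0, 15], [0, 0, 0]],
    [[0, 0, 25], [0, 0, 0]],
  ],
  fingers=1,
)

```text
time: 7.47
eef_pos: [0.4374, 0.1116, 0.1465]
tcp_rot: [0.999, 0.037, -0.003, -0.0]
contact_force: [-0.8, -0.3, 1.0]
opening: 1.003
finger_force: 0.0
```

Request:
step_arm(
  increments=[
    [[0, 0, 30], [0, 0, 0]],
    [[0, 0, 30], [0, 0, 0]],
    [[0, 0, 20], [0, 0, 0]],
    [[4, -12, 5], [0, 0, 0]],
    [[10, -28, 0], [0, 0, 0]],
    [[12, -36, 0], [0, 0, 0]],
    [[12, -36, 0], [0, 0, 0]],
    [[12, -36, 0], [0, 0, 0]],
  ],
)

```text
time: 8.13
eef_pos: [0.4898, -0.0377, 0.2341]
tcp_rot: [0.999, 0.038, 0.001, 0.0]
contact_force: [1.0, 0.8, 0.6]
opening: 1.002
finger_force: 0.0
```

Request:
step_arm(
  increments=[
    [[12, -36, 0], [0, 0, 0]],
    [[12, -36, 0], [0, 0, 0]],
    [[12, -36, 0], [0, 0, 0]],
    [[12, -36, 0], [0, 0, 0]],
    [[12, -36, 0], [0, 0, 0]],
    [[9, -27, 0], [0, 0, 0]],
    [[0, -10, 0], [0, 0, 0]],
    [[0, 0, 0], [0, 0, 0]],
  ],
)

```text
time: 8.8
eef_pos: [0.5583, -0.2555, 0.2332]
tcp_rot: [0.999, 0.036, -0.0, -0.0]
contact_force: [-0.7, -0.1, -0.3]
opening: 1.001
finger_force: 0.0
```

```bash
python3 - <<'E'
from h import *
im,P=shot("wrist","w3"); s=readout.get_state(); print(s["eef_pos"],s["tcp_rot"],s["contact_force"],s["opening"])
E
```

```text
[ 0.5581 -0.2537  0.2331] [ 0.9993  0.0366 -0.0004 -0.0005] [0.0655 0.1454 0.053 ] 0.9987095199345667
```

View pics/w3.png

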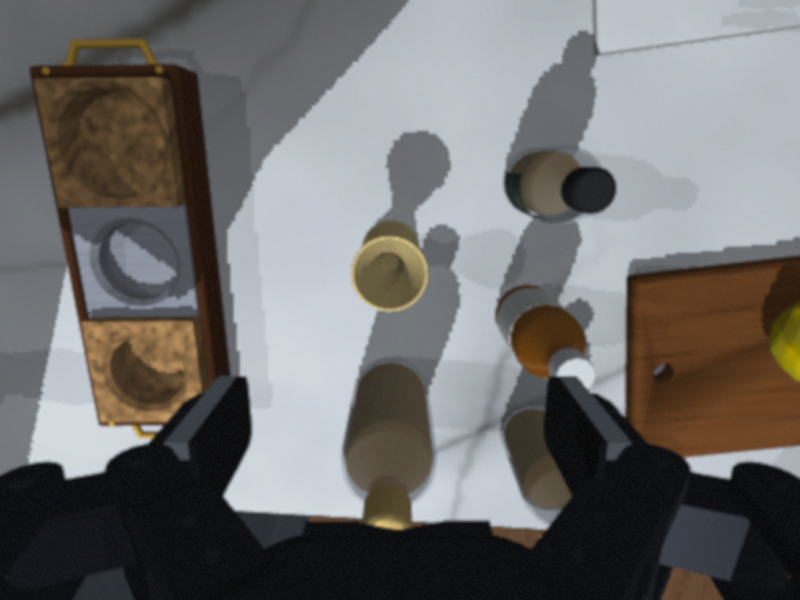

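Wrist view: jigger rim (390,273), bitters cap (588,189), essence cap (573,370), wells: wide ≈(118,138), dish (139,263), narrow ≈(150,367).

```bash
python3 - <<'E'
from h import *
s=dict(eef_pos=np.array([.5581,-.2537,.2331]),tcp_rot=[.9993,.0370,0,0]); P=pose("wrist",s)
p=lambda u,v,z: plane(P,u*.64,v*.64,z)[:2]
for n,a in dict(jig=(390,273,.086),bit=(588,188,.121),ess=(573,370,.122),dish=(139,263,.032),wide=(118,138,.042),narrow=(150,367,.042)).items(): print(n,p(*a))
im=np.load("pics/w3.npy")
c=im[30:290,10:160]; cv2.imwrite("pics/c3.png",cv2.resize(c[:,:,::-1],None,fx=2.3,fy=2.3,interpolation=cv2.INTER_CUBIC))
# brass jigger mask
h=cv2.cvtColor(im,cv2.COLOR_RGB2HSV); m=((h[...,0]>15)&(h[...,0]<32)&(h[...,1]>70)).astype(np.uint8); m[:,:200]=0;m[:,300:]=0;m[:140]=0;m[215:]=0
ys,xs=np.where(m); print(xs.min(),xs.max(),ys.min(),ys.max())
m2=(im.max(2)<60).astype(np.uint8); n,l,st,ce=cv2.connectedComponentsWithStats(m2)
print([ (st[i],ce[i]) for i in range(1,n) if 150<st[i][4]<3000])
E
```

```text
jig [ 0.5599 -0.2499]
bit [ 0.6193 -0.3465]
ess [ 0.5206 -0.3555]
dish [ 0.5414 -0.0719]
wide [ 0.6256 -0.069 ]
narrow [ 0.4663 -0.0798]
225 273 142 198
[(array([ 38,  53,  41,  25, 362], dtype=int32), array([55.0249, 64.2293])), (array([324,  99,  18,  36, 276], dtype=int32), array([330.6304, 116.3877])), (array([359, 107,  34,  29, 798], dtype=int32), array([375.7218, 120.7243])), (array([ 37, 133,  19,  71, 204], dtype=int32), array([ 45.5343, 158.9363])), (array([223, 235,  21,  47, 447], dtype=int32), array([233.7673, 256.5034]))]
```

View pics/c3.png

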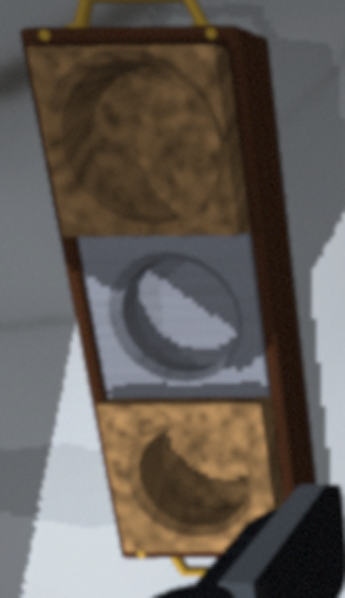

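Request:
step_arm(
  increments=[
    [[2, 1, -15], [0, 0, 0]],
    [[0, 0, -30], [0, 0, 0]],
    [[0, 0, -35], [0, 0, 0]],
    [[0, 0, -35], [0, 0, 0]],
    [[0, 0, -35], [0, 0, 0]],
    [[0, 0, -22], [0, 0, 0]],
    [[0, 0, -11], [0, 0, 0]],
    [[0, 0, 0], [0, 0, 0]],
  ],
)

```text
time: 9.52
eef_pos: [0.5584, -0.2494, 0.0474]
tcp_rot: [0.999, 0.038, -0.003, -0.002]
contact_force: [-0.4, 0.2, -0.5]
opening: 0.999
finger_force: 0.0
```

Request:
step_arm(
  increments=[
    [[0, 0, 0], [0, 0, 0]],
    [[0, 0, 0], [0, 0, 0]],
    [[0, 0, 0], [0, 0, 0]],
    [[0, 0, 0], [0, 0, 0]],
    [[0, 0, 0], [0, 0, 0]],
    [[0, 0, 0], [0, 0, 0]],
    [[0, 0, 0], [0, 0, 0]],
  ],
  fingers=-1,
  grip_force=25,
)

```text
time: 10.1
eef_pos: [0.562, -0.2528, 0.0531]
tcp_rot: [0.999, 0.037, 0.002, 0.001]
contact_force: [1.0, 1.9, 6.4]
opening: 0.537
finger_force: 25.4
```

Request:
step_arm(
  increments=[
    [[0, 0, 8], [0, 0, 0]],
    [[0, 0, 20], [0, 0, 0]],
    [[0, 0, 25], [0, 0, 0]],
    [[-1, 10, 22], [0, 0, 0]],
    [[-2, 25, 5], [0, 0, 0]],
    [[-3, 32, 0], [0, 0, 0]],
    [[-3, 32, 0], [0, 0, 0]],
    [[-3, 32, 0], [0, 0, 0]],
  ],
)

```text
time: 10.77
eef_pos: [0.5482, -0.1205, 0.1311]
tcp_rot: [0.999, 0.037, 0.0, 0.0]
contact_force: [0.4, 0.1, -1.4]
opening: 0.532
finger_force: 25.9
```

Request:
step_arm(
  increments=[
    [[-3, 28, 0], [0, 0, 0]],
    [[-2, 16, 0], [0, 0, 0]],
    [[0, 5, 0], [0, 0, 0]],
    [[0, 0, 0], [0, 0, 0]],
    [[0, 0, 0], [0, 0, 0]],
  ],
)

```text
time: 11.18
eef_pos: [0.5438, -0.073, 0.1307]
tcp_rot: [0.999, 0.037, 0.0, 0.0]
contact_force: [0.2, -0.4, -1.9]
opening: 0.538
finger_force: 25.9
```

```bash
python3 - <<'E'
from h import *
im,P=shot("wrist","w4"); s=readout.get_state(); print(s["eef_pos"],s["tcp_rot"],s["contact_force"],s["opening"])
print("tcp foot px", proj(P,s["eef_pos"])/.64)
E
```

```text
[ 0.5438 -0.0734  0.1306] [0.9993 0.0371 0.0003 0.0004] [-0.2154 -0.2504 -1.8221] 0.5287352458250903
tcp foot px [396.0332 383.8992]
```

View pics/w4.png

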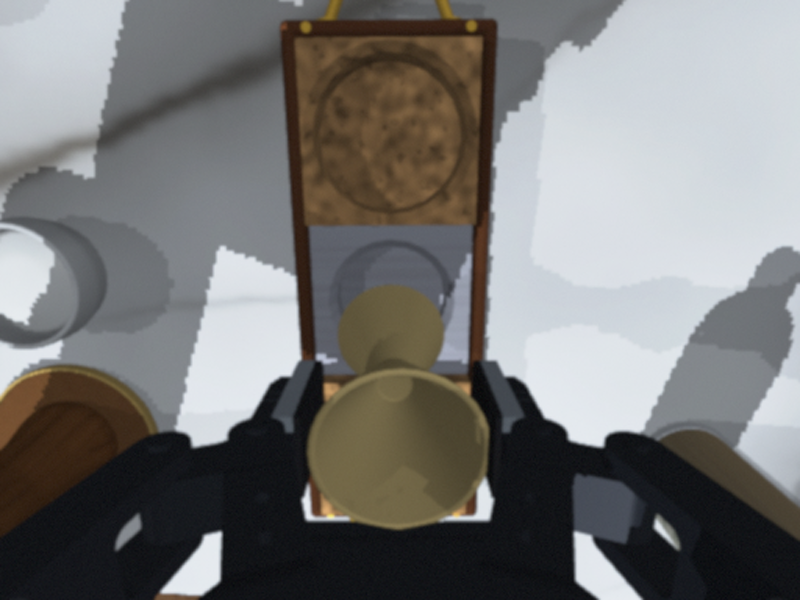

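Jigger rim is centred at (398,448) and its foot at x≈390. The dish well mouth is at x 332–452, top edge y≈240. Wide insert corners are (293,37), (481,37), (475,225), (306,227).

```bash
python3 - <<'E'
from h import *
s=dict(eef_pos=np.array([.5438,-.0734,.1306]),tcp_rot=[.9993,.0371,.0003,.0004]); P=pose("wrist",s)
p=lambda u,v,z: plane(P,u*.64,v*.64,z)[:2]
print("rim",p(398,448,.1636),"rim L/R",p(308,448,.1636),p(488,448,.1636))
print("foot edges",p(337,330,.0776),p(443,330,.0776),"foot far",p(390,284,.0776))
c=np.array([p(*a,.042) for a in ((293,37),(481,37),(475,225),(306,227))]); print(c,"wide",c.mean(0))
print("dish mouth far/l/r",p(392,240,.032),p(331,292,.032),p(453,292,.032))
E
```

```text
rim [ 0.5421 -0.0745] rim L/R [ 0.5404 -0.0518] [ 0.5438 -0.0972]
foot edges [ 0.5413 -0.049 ] [ 0.5446 -0.0934] foot far [ 0.5628 -0.0698]
[[ 0.6585 -0.0213]
 [ 0.6644 -0.1008]
 [ 0.5851 -0.1076]
 [ 0.5783 -0.0288]] wide [ 0.6216 -0.0647]
dish mouth far/l/r [ 0.5736 -0.0694] [ 0.5448 -0.0405] [ 0.5494 -0.1021]
```

Request:
step_arm(
  increments=[
    [[1, 1, -10], [0, 0, 0]],
    [[0, 0, -15], [0, 0, 0]],
    [[0, 0, -15], [0, 0, 0]],
    [[0, 0, -10], [0, 0, 0]],
    [[0, 0, -4], [0, 0, 0]],
    [[0, 0, 0], [0, 0, 0]],
    [[0, 0, 0], [0, 0, 0]],
  ],
)

```text
time: 11.82
eef_pos: [0.5446, -0.0717, 0.0763]
tcp_rot: [0.999, 0.037, -0.0, -0.0]
contact_force: [0.4, 0.4, -0.9]
opening: 0.535
finger_force: 25.9
```

Request:
step_arm(
  increments=[
    [[0, 0, -2], [0, 0, 0]],
    [[0, 0, -2], [0, 0, 0]],
    [[0, 0, -1], [0, 0, 0]],
    [[0, 0, 0], [0, 0, 0]],
    [[0, 0, 0], [0, 0, 0]],
  ],
)

```text
time: 12.23
eef_pos: [0.5445, -0.0713, 0.0715]
tcp_rot: [0.999, 0.037, 0.0, 0.0]
contact_force: [0.3, 0.2, -1.0]
opening: 0.535
finger_force: 25.9
```

Request:
step_arm(
  increments=[
    [[0, 0, -1], [0, 0, 0]],
    [[0, 0, -1], [0, 0, 0]],
    [[0, 0, 0], [0, 0, 0]],
    [[0, 0, 0], [0, 0, 0]],
  ],
)

```text
time: 12.57
eef_pos: [0.5445, -0.0713, 0.0693]
tcp_rot: [0.999, 0.037, -0.0, -0.0]
contact_force: [0.6, -0.8, -0.9]
opening: 0.532
finger_force: 25.9
```

Request:
step_arm(
  increments=[
    [[0, 0, -1], [0, 0, 0]],
    [[0, 0, -1], [0, 0, 0]],
    [[0, 0, 0], [0, 0, 0]],
    [[0, 0, 0], [0, 0, 0]],
  ],
)

```text
time: 12.9
eef_pos: [0.5454, -0.0712, 0.0691]
tcp_rot: [0.999, 0.037, 0.001, -0.0]
contact_force: [-1.3, 1.9, 6.6]
opening: 0.531
finger_force: 26.4
```

Request:
step_arm(
  increments=[
    [[0, 0, -1], [0, 0, 0]],
    [[0, 0, 0], [0, 0, 0]],
    [[0, 0, 0], [0, 0, 0]],
  ],
)

```text
time: 13.15
eef_pos: [0.5459, -0.0711, 0.069]
tcp_rot: [0.999, 0.037, 0.001, -0.0]
contact_force: [-2.8, 3.3, 10.0]
opening: 0.533
finger_force: 26.0
```

Request:
step_arm(
  increments=[
    [[0, 0, 1], [0, 0, 0]],
    [[0, 0, 0], [0, 0, 0]],
    [[0, 0, 0], [0, 0, 0]],
    [[0, 0, 0], [0, 0, 0]],
    [[0, 0, 0], [0, 0, 0]],
    [[0, 0, 6], [0, 0, 0]],
    [[0, 0, 15], [0, 0, 0]],
    [[0, 0, 25], [0, 0, 0]],
  ],
  fingers=1,
)

```text
time: 13.82
eef_pos: [0.5422, -0.0707, 0.1111]
tcp_rot: [0.999, 0.037, -0.003, -0.001]
contact_force: [1.2, 0.2, 0.2]
opening: 1.001
finger_force: 0.0
```

Request:
step_arm(
  increments=[
    [[0, 0, 35], [0, 0, 0]],
    [[2, -8, 35], [0, 0, 0]],
    [[6, -22, 25], [0, 0, 0]],
    [[9, -35, 10], [0, 0, 0]],
    [[10, -38, 0], [0, 0, 0]],
    [[10, -38, 0], [0, 0, 0]],
    [[10, -38, 0], [0, 0, 0]],
    [[10, -38, 0], [0, 0, 0]],
  ],
)

```text
time: 14.48
eef_pos: [0.6016, -0.2901, 0.2188]
tcp_rot: [0.999, 0.037, 0.0, 0.0]
contact_force: [0.2, -0.2, 0.4]
opening: 1.0
finger_force: 0.0
```

Request:
step_arm(
  increments=[
    [[10, -36, 0], [0, 0, 0]],
    [[7, -20, 0], [0, 0, 0]],
    [[0, -7, 0], [0, 0, 0]],
    [[0, 0, 0], [0, 0, 0]],
    [[0, 0, 0], [0, 0, 0]],
  ],
)

```text
time: 14.9
eef_pos: [0.6181, -0.3506, 0.218]
tcp_rot: [0.999, 0.037, -0.0, -0.001]
contact_force: [-0.3, 0.6, 0.1]
opening: 0.997
finger_force: 0.0
```

```bash
python3 - <<'E'
from h import *
im,P=shot("wrist","w5"); s=readout.get_state(); print(s["eef_pos"],s["tcp_rot"],s["contact_force"],s["opening"])
m=(im.max(2)<45).astype(np.uint8)*255; m[250:]=0
n,l,st,ce=cv2.connectedComponentsWithStats(m)
for i in range(1,n):
    if 200<st[i][4]<4000: print(st[i],ce[i]/.64, plane(P,*ce[i],.121)[:2])
E
```

```text
[ 0.6182 -0.3499  0.2182] [ 0.9993  0.0378 -0.0003 -0.0005] [0.497  0.2771 0.3562] 0.9979018803458083
[200   0  39  11 305] [340.5379   6.1834] [ 0.7479 -0.3169]
[   0   96   64  154 3460] [ 56.0779 257.6427] [ 0.6267 -0.1815]
[241 173  29  31 704] [399.0057 293.4681] [ 0.6212 -0.3519]
[320 202 192  24 549] [653.4836 332.932 ] [ 0.6101 -0.4841]
[421 234  35  15 261] [689.0026 375.443 ] [ 0.588  -0.5079]
```

View pics/w5.png

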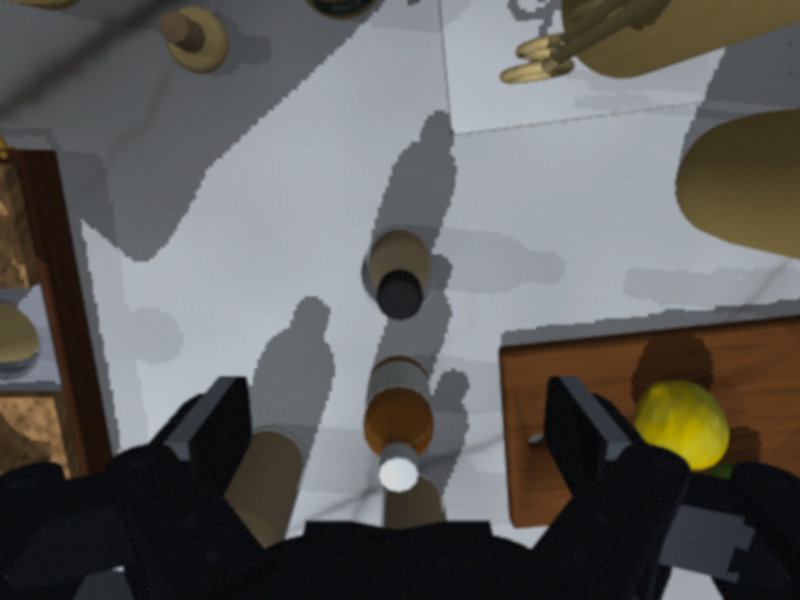

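Cap centred at (399,293), i.e. (0.620,-0.352). Descending to the neck.

Request:
step_arm(
  increments=[
    [[2, -2, -15], [0, 0, 0]],
    [[0, 0, -28], [0, 0, 0]],
    [[0, 0, -32], [0, 0, 0]],
    [[0, 0, -30], [0, 0, 0]],
    [[0, 0, -19], [0, 0, 0]],
    [[0, 0, -9], [0, 0, 0]],
    [[0, 0, 0], [0, 0, 0]],
    [[0, 0, 0], [0, 0, 0]],
  ],
)

```text
time: 15.62
eef_pos: [0.6207, -0.3526, 0.0854]
tcp_rot: [0.999, 0.038, -0.0, -0.0]
contact_force: [-0.2, 0.8, 0.0]
opening: 0.998
finger_force: 0.0
```

Request:
step_arm(
  increments=[
    [[0, 0, 0], [0, 0, 0]],
    [[0, 0, 0], [0, 0, 0]],
    [[0, 0, 0], [0, 0, 0]],
    [[0, 0, 0], [0, 0, 0]],
    [[0, 0, 0], [0, 0, 0]],
    [[0, 0, 0], [0, 0, 0]],
    [[0, 0, 0], [0, 0, 0]],
    [[0, 0, 0], [0, 0, 0]],
  ],
  fingers=-1,
  grip_force=35,
)

```text
time: 16.28
eef_pos: [0.6207, -0.3535, 0.0858]
tcp_rot: [0.999, 0.037, 0.0, 0.0]
contact_force: [0.3, 0.8, 1.4]
opening: 0.204
finger_force: 34.9
```

Request:
step_arm(
  increments=[
    [[0, 0, 8], [0, 0, 0]],
    [[0, 0, 22], [0, 0, 0]],
    [[0, 0, 28], [0, 0, 0]],
    [[-5, 9, 22], [0, 0, 0]],
    [[-13, 22, 0], [0, 0, 0]],
    [[-18, 31, 0], [0, 0, 0]],
    [[-19, 33, 0], [0, 0, 0]],
    [[-19, 33, 0], [0, 0, 0]],
  ],
)

```text
time: 16.95
eef_pos: [0.5451, -0.2241, 0.1648]
tcp_rot: [0.999, 0.037, -0.0, -0.0]
contact_force: [0.6, 0.7, -1.6]
opening: 0.208
finger_force: 34.6
```

Request:
step_arm(
  increments=[
    [[-19, 33, 0], [0, 0, 0]],
    [[-19, 33, 0], [0, 0, 0]],
    [[-18, 32, 0], [0, 0, 0]],
    [[-14, 26, 0], [0, 0, 0]],
    [[-10, 17, 0], [0, 0, 0]],
    [[-4, 8, 0], [0, 0, 0]],
    [[0, 0, 0], [0, 0, 0]],
    [[0, 0, 0], [0, 0, 0]],
  ],
)

```text
time: 17.62
eef_pos: [0.4629, -0.0767, 0.1656]
tcp_rot: [0.999, 0.038, 0.0, 0.0]
contact_force: [-0.4, -0.7, -2.2]
opening: 0.211
finger_force: 34.7
```

```bash
python3 - <<'E'
from h import *
im,P=shot("wrist","w6"); s=readout.get_state(); print(s["eef_pos"],s["tcp_rot"],s["contact_force"],s["opening"])
shot("side","s6"); i=np.load("pics/s6.npy")
cv2.imwrite("pics/j6.png",np.hstack([cv2.resize(im[:,100:420,::-1],(400,480)),cv2.resize(i[80:240,150:283,::-1],(400,480),interpolation=cv2.INTER_CUBIC)]))
E
```

```text
[ 0.4632 -0.0772  0.1657] [0.9993 0.0373 0.0005 0.0005] [ 0.5181  0.3445 -2.7851] 0.21124214542653358
```

View pics/j6.png

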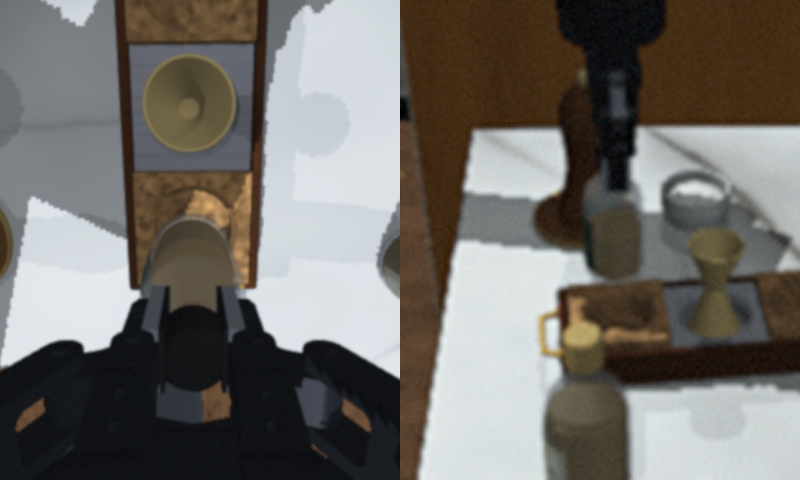

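Jigger sits in the dish, the mill is on the coaster and the bitters hangs upright. Narrow block's top corners in the left panel are about (132,172), (253,170), (257,289), (131,290).

```bash
python3 - <<'E'
from h import *
s=dict(eef_pos=np.array([.4632,-.0772,.1657]),tcp_rot=[.9993,.0373,.0003,.0003]); P=pose("wrist",s)
p=lambda u,v,z: plane(P,100+u*.8,v*.8,z)[:2]
c=np.array([p(*a,z) for *a,z in ((132,172,.042),(253,170,.042),(249,289,.042),(137,290,.042))]); print(c,c.mean(0))
print("jig rim",p(190,103,.102),"cap",p(191,335,.1995),"body far L R",p(195,216,.152),p(150,260,.152),p(241,260,.152))
E
```

```text
[[ 0.4995 -0.0345]
 [ 0.5069 -0.1151]
 [ 0.4214 -0.1222]
 [ 0.4145 -0.041 ]] [ 0.4606 -0.0782]
jig rim [ 0.5429 -0.0706] cap [ 0.4701 -0.0769] body far L R [ 0.4971 -0.0763] [ 0.4769 -0.059 ] [ 0.4798 -0.097 ]
```

```bash
python3 - <<'E'
from h import *
S=pose("side")
q=lambda *X:(proj(S,X)-[150,80])*[400/133,3]+[400,0]
for x in (.455,.46,.465,.47,.475): print(x,"foot",q(x,-.077,.08),"foot front",q(x,-.1005,.08),"neck",q(x,-.077,.16),"fingertip front",q(x,-.1,.17), "narrow",q(x,-.0775,.042))
im=np.load("pics/s6.npy")[150:172,205:255]; g=im.mean(2).astype(int)
for r in (3,8,12,16): print(r+150,g[r])
E
```

```text
0.455 foot [605.861  271.7114] foot front [605.7269 289.5443] neck [603.0786 187.7424] fingertip front [602.5147 193.3966] narrow [607.0875 309.1695]
0.46 foot [612.1111 271.6195] foot front [612.086  289.4466] neck [609.6498 187.6667] fingertip front [609.2479 193.3176] narrow [613.1979 309.071 ]
0.465 foot [618.3582 271.5277] foot front [618.442  289.3489] neck [616.2178 187.5911] fingertip front [615.9777 193.2386] narrow [619.3055 308.9725]
0.47 foot [624.6023 271.4359] foot front [624.795  289.2512] neck [622.7824 187.5154] fingertip front [622.7042 193.1597] narrow [625.4102 308.8741]
0.475 foot [630.8435 271.3442] foot front [631.1449 289.1536] neck [629.3438 187.4399] fingertip front [629.4271 193.0808] narrow [631.5122 308.7758]
153 [ 17  21  26  22  27  26  34  42  61  61  62  62  61  58  56  59  59  61
  61  60  60  61  59  66  80 103 111 117 119 117 116 112  94  74  63  58
  58  64  68  74  74  79  80  84  81  86  84  84  82  82]
158 [ 34  25  30  30  33  30  28  22  32  50  59  62  60  57  60  62  62  62
  60  64  62  64  60  62  65  90 108 115 117 114 113 105  94  94  91  91
  91  91  93  93  88  88  92  93  90  88  87  85  86  86]
162 [ 69  67  64  61  62  56  45  29  33  47  54  58  55  56  55  58  58  57
  60  62  62  61  60  57  68  93 110 116 117 116 115 117 118 110 102  95
  94  93  90  92  91  81  78  80  82  87  86  89  90  87]
166 [220 210 209 211 212 192 129  49  25  41  52  57  58  58  56  55  58  60
  58  63  60  59  60  59  70  87 111 117 118 116 116 110 116 115 118 116
 113 112 105 103 105 100  78  57  63  70  80  84  91  96]
```

Request:
step_arm(
  increments=[
    [[0, 0, -10], [0, 0, 0]],
    [[0, 0, -16], [0, 0, 0]],
    [[0, 0, -16], [0, 0, 0]],
    [[0, 0, -10], [0, 0, 0]],
    [[0, 0, -4], [0, 0, 0]],
    [[0, 0, 0], [0, 0, 0]],
    [[0, 0, 0], [0, 0, 0]],
  ],
)

```text
time: 18.3
eef_pos: [0.4627, -0.0767, 0.1094]
tcp_rot: [0.999, 0.037, -0.0, 0.0]
contact_force: [0.9, 0.6, -1.9]
opening: 0.21
finger_force: 34.7
```

Request:
step_arm(
  increments=[
    [[0, 0, -2], [0, 0, 0]],
    [[0, 0, -2], [0, 0, 0]],
    [[0, 0, -2], [0, 0, 0]],
    [[0, 0, 0], [0, 0, 0]],
    [[0, 0, 0], [0, 0, 0]],
  ],
)

```text
time: 18.72
eef_pos: [0.4625, -0.0762, 0.1034]
tcp_rot: [0.999, 0.037, 0.0, 0.0]
contact_force: [0.4, -0.2, -1.9]
opening: 0.207
finger_force: 34.7
```

Request:
step_arm(
  increments=[
    [[0, 0, -1], [0, 0, 0]],
    [[0, 0, -1], [0, 0, 0]],
    [[0, 0, 0], [0, 0, 0]],
    [[0, 0, 0], [0, 0, 0]],
  ],
)

```text
time: 19.05
eef_pos: [0.4628, -0.0763, 0.1018]
tcp_rot: [0.999, 0.037, 0.0, 0.0]
contact_force: [0.1, 1.2, 1.0]
opening: 0.207
finger_force: 35.0
```

Request:
step_arm(
  increments=[
    [[0, 0, -1], [0, 0, 0]],
    [[0, 0, 0], [0, 0, 0]],
    [[0, 0, 0], [0, 0, 0]],
  ],
)

```text
time: 19.3
eef_pos: [0.4631, -0.0764, 0.1018]
tcp_rot: [0.999, 0.037, 0.0, -0.0]
contact_force: [-2.1, 1.3, 5.6]
opening: 0.207
finger_force: 35.5
```

Request:
step_arm(
  increments=[
    [[0, 0, 0], [0, 0, 0]],
    [[0, 0, 0], [0, 0, 0]],
    [[0, 0, 0], [0, 0, 0]],
    [[0, 0, 0], [0, 0, 0]],
    [[0, 0, 0], [0, 0, 0]],
    [[0, 0, 6], [0, 0, 0]],
    [[0, 0, 15], [0, 0, 0]],
    [[0, 0, 25], [0, 0, 0]],
  ],
  fingers=1,
)

```text
time: 19.97
eef_pos: [0.4605, -0.0756, 0.1445]
tcp_rot: [0.999, 0.037, -0.003, -0.001]
contact_force: [-0.1, -1.3, -0.4]
opening: 1.001
finger_force: 0.0
```

Request:
step_arm(
  increments=[
    [[0, 0, 35], [0, 0, 0]],
    [[0, 0, 35], [0, 0, 0]],
    [[0, -6, 20], [0, 0, 0]],
    [[-2, -20, 8], [0, 0, 0]],
    [[-3, -34, 0], [0, 0, 0]],
    [[-4, -36, 0], [0, 0, 0]],
    [[-4, -36, 0], [0, 0, 0]],
    [[-3, -28, 0], [0, 0, 0]],
  ],
)

```text
time: 20.63
eef_pos: [0.446, -0.2386, 0.2451]
tcp_rot: [0.999, 0.037, 0.0, 0.001]
contact_force: [-0.2, 0.8, 0.3]
opening: 0.999
finger_force: 0.0
```

Request:
step_arm(
  increments=[
    [[-2, -16, 0], [0, 0, 0]],
    [[-1, -6, 0], [0, 0, 0]],
    [[0, 0, 0], [0, 0, 0]],
    [[0, 0, 0], [0, 0, 0]],
  ],
)

```text
time: 20.97
eef_pos: [0.4434, -0.2578, 0.2443]
tcp_rot: [0.999, 0.037, -0.0, -0.0]
contact_force: [0.4, -0.1, -0.6]
opening: 1.002
finger_force: 0.0
```

```bash
python3 - <<'E'
from h import *
im,P=shot("wrist","w7"); s=readout.get_state(); print(s["eef_pos"],s["tcp_rot"],s["contact_force"],s["opening"])
print(proj(P,[.444,-.258,.168])/.64)
E
```

```text
[ 0.4435 -0.2574  0.2443] [ 0.9993  0.0377 -0.     -0.0003] [-0.3084  0.7127 -0.8366] 1.0005346126279413
[396.2526 310.5093]
```

View pics/w7.png

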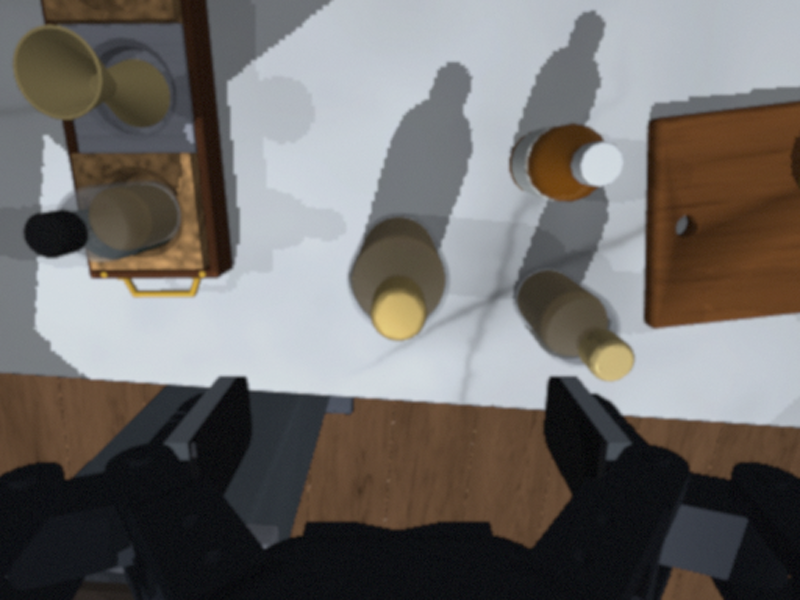

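Syrup cap top at (399,312), within 1–2 mm of the prediction. Bitters sits in the narrow insert, and the two look-alikes are untouched.

Request:
step_arm(
  increments=[
    [[0, -1, -15], [0, 0, 0]],
    [[0, 0, -28], [0, 0, 0]],
    [[0, 0, -32], [0, 0, 0]],
    [[0, 0, -30], [0, 0, 0]],
    [[0, 0, -18], [0, 0, 0]],
    [[0, 0, -8], [0, 0, 0]],
    [[0, 0, 0], [0, 0, 0]],
    [[0, 0, 0], [0, 0, 0]],
  ],
)

```text
time: 21.68
eef_pos: [0.4441, -0.2589, 0.1141]
tcp_rot: [0.999, 0.038, 0.0, 0.0]
contact_force: [0.3, 0.9, -0.6]
opening: 1.003
finger_force: 0.0
```

Request:
step_arm(
  increments=[
    [[0, 0, 0], [0, 0, 0]],
    [[0, 0, 0], [0, 0, 0]],
    [[0, 0, 0], [0, 0, 0]],
    [[0, 0, 0], [0, 0, 0]],
    [[0, 0, 0], [0, 0, 0]],
    [[0, 0, 0], [0, 0, 0]],
    [[0, 0, 0], [0, 0, 0]],
    [[0, 0, 0], [0, 0, 0]],
  ],
  fingers=-1,
  grip_force=55,
)

```text
time: 22.35
eef_pos: [0.4437, -0.2591, 0.114]
tcp_rot: [0.999, 0.037, 0.0, -0.0]
contact_force: [-0.8, 3.6, 5.9]
opening: 0.246
finger_force: 53.6
```

Request:
step_arm(
  increments=[
    [[0, 0, 6], [0, 0, 0]],
    [[0, 0, 18], [0, 0, 0]],
    [[0, 0, 25], [0, 0, 0]],
    [[8, 2, 20], [0, 0, 0]],
    [[18, 5, 6], [0, 0, 0]],
    [[27, 8, 0], [0, 0, 0]],
    [[31, 10, 0], [0, 0, 0]],
    [[31, 12, 0], [0, 0, 0]],
  ],
)

```text
time: 23.02
eef_pos: [0.5584, -0.2222, 0.1866]
tcp_rot: [0.999, 0.037, -0.001, -0.0]
contact_force: [0.5, -1.4, -5.6]
opening: 0.242
finger_force: 54.5
```

Request:
step_arm(
  increments=[
    [[27, 16, 0], [0, 0, 0]],
    [[20, 23, 0], [0, 0, 0]],
    [[11, 28, 0], [0, 0, 0]],
    [[4, 29, 0], [0, 0, 0]],
    [[1, 25, 0], [0, 0, 0]],
    [[0, 18, 0], [0, 0, 0]],
    [[0, 11, 0], [0, 0, 0]],
    [[0, 6, 0], [0, 0, 0]],
  ],
)

```text
time: 23.68
eef_pos: [0.6204, -0.0648, 0.1864]
tcp_rot: [0.999, 0.038, -0.002, -0.0]
contact_force: [-0.1, -0.8, -6.1]
opening: 0.241
finger_force: 54.5
```

Request:
step_arm(
  increments=[
    [[0, 0, 0], [0, 0, 0]],
    [[0, 0, 0], [0, 0, 0]],
    [[0, 0, 0], [0, 0, 0]],
  ],
)

```text
time: 23.93
eef_pos: [0.6214, -0.0676, 0.1881]
tcp_rot: [0.999, 0.037, -0.0, 0.0]
contact_force: [-0.3, -0.3, -6.2]
opening: 0.243
finger_force: 54.5
```

```bash
python3 - <<'E'
from h import *
im,P=shot("side","s8"); s=readout.get_state(); print(s["eef_pos"],s["tcp_rot"],s["contact_force"],s["opening"])
w,_=shot("wrist","w8")
cv2.imwrite("pics/j8.png",np.hstack([cv2.resize(w[:,100:420,::-1],(400,480)),cv2.resize(im[80:240,227:360,::-1],(400,480),interpolation=cv2.INTER_CUBIC)]))
q=lambda *X:(proj(P,X)-[227,80])*[400/133,3]+[400,0]
for x in (.615,.62,.625): print(x,q(x,-.066,.075),q(x,-.066,.042))
E
```

```text
[ 0.6215 -0.0677  0.1883] [0.9993 0.0367 0.     0.0003] [-0.0906 -0.7719 -4.4481] 0.24628225042101667
0.615 [570.8924 265.6714] [568.1345 297.5062]
0.62 [576.9824 265.5826] [574.1073 297.4119]
0.625 [583.0697 265.4939] [580.0772 297.3176]
```

View pics/j8.png

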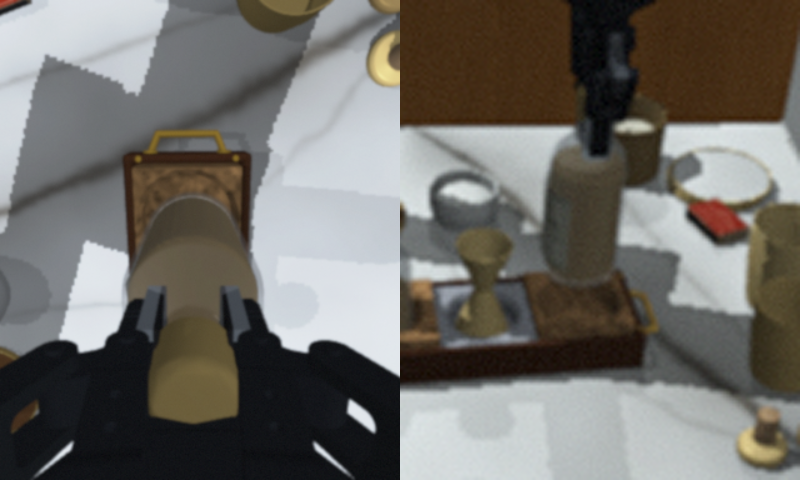

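Bottle upright over the wide insert: foot at (580,265) in the right panel, insert centre near x≈580; left panel far block edge (132,166)–(243,166), body edges 130–258 at row 285.

```bash
python3 - <<'E'
from h import *
s=dict(eef_pos=np.array([.6215,-.0677,.1883]),tcp_rot=[.9993,.037,0,0]); P=pose("wrist",s)
p=lambda u,v,z: plane(P,100+u*.8,v*.8,z)[:2]
a,b=p(132,167,.042),p(243,166,.042); m=(a+b)/2; print(a,b,"centre",m-.03975*np.array([.997,.075]))
print("body L/R",p(129,285,.15),p(259,285,.15),"far",p(195,196,.15))
E
```

```text
[ 0.6586 -0.0216] [ 0.6653 -0.1016] centre [ 0.6223 -0.0646]
body L/R [ 0.6128 -0.0376] [ 0.6175 -0.1015] far [ 0.6594 -0.0667]
```

Request:
step_arm(
  increments=[
    [[1, 2.5, -8], [0, 0, 0]],
    [[0, 0, -14], [0, 0, 0]],
    [[0, 0, -14], [0, 0, 0]],
    [[0, 0, -10], [0, 0, 0]],
    [[0, 0, -4], [0, 0, 0]],
    [[0, 0, 0], [0, 0, 0]],
    [[0, 0, 0], [0, 0, 0]],
  ],
)

```text
time: 24.62
eef_pos: [0.6222, -0.0638, 0.1376]
tcp_rot: [0.999, 0.037, -0.001, -0.0]
contact_force: [0.4, -0.0, -4.7]
opening: 0.243
finger_force: 54.5
```

Request:
step_arm(
  increments=[
    [[0, 0, -2], [0, 0, 0]],
    [[0, 0, -2], [0, 0, 0]],
    [[0, 0, -2], [0, 0, 0]],
    [[0, 0, 0], [0, 0, 0]],
    [[0, 0, 0], [0, 0, 0]],
  ],
)

```text
time: 25.03
eef_pos: [0.6224, -0.0638, 0.1323]
tcp_rot: [0.999, 0.037, -0.0, -0.0]
contact_force: [-0.0, -0.5, -5.3]
opening: 0.243
finger_force: 54.5
```

Request:
step_arm(
  increments=[
    [[0, 0, -1], [0, 0, 0]],
    [[0, 0, -1], [0, 0, 0]],
    [[0, 0, 0], [0, 0, 0]],
    [[0, 0, 0], [0, 0, 0]],
  ],
)

```text
time: 25.37
eef_pos: [0.6224, -0.0638, 0.1302]
tcp_rot: [0.999, 0.037, -0.0, -0.0]
contact_force: [0.3, 0.8, -6.0]
opening: 0.245
finger_force: 54.5
```

Request:
step_arm(
  increments=[
    [[0, 0, -1], [0, 0, 0]],
    [[0, 0, -1], [0, 0, 0]],
    [[0, 0, 0], [0, 0, 0]],
    [[0, 0, 0], [0, 0, 0]],
  ],
)

```text
time: 25.7
eef_pos: [0.6231, -0.0638, 0.13]
tcp_rot: [0.999, 0.037, 0.001, 0.0]
contact_force: [-2.5, 2.0, 5.2]
opening: 0.244
finger_force: 55.2
```

Request:
step_arm(
  increments=[
    [[0, 0, -1], [0, 0, 0]],
    [[0, 0, 0], [0, 0, 0]],
    [[0, 0, 0], [0, 0, 0]],
  ],
)

```text
time: 25.95
eef_pos: [0.6233, -0.0638, 0.13]
tcp_rot: [0.999, 0.037, 0.001, 0.0]
contact_force: [-4.0, 2.1, 8.0]
opening: 0.246
finger_force: 55.9
```

Request:
step_arm(
  increments=[
    [[0, 0, 1], [0, 0, 0]],
    [[0, 0, 0], [0, 0, 0]],
    [[0, 0, 0], [0, 0, 0]],
    [[0, 0, 0], [0, 0, 0]],
    [[0, 0, 0], [0, 0, 0]],
    [[0, 0, 6], [0, 0, 0]],
    [[0, 0, 15], [0, 0, 0]],
    [[0, 0, 25], [0, 0, 0]],
  ],
  fingers=1,
)

```text
time: 26.62
eef_pos: [0.6205, -0.0634, 0.1717]
tcp_rot: [0.999, 0.037, -0.003, -0.001]
contact_force: [0.6, 0.1, -0.2]
opening: 1.0
finger_force: 0.0
```

Request:
step_arm(
  increments=[
    [[0, 0, 30], [0, 0, 0]],
    [[0, 0, 35], [0, 0, 0]],
    [[0, 0, 35], [0, 0, 0]],
    [[0, 0, 30], [0, 0, 0]],
    [[0, 0, 15], [0, 0, 0]],
    [[0, 0, 0], [0, 0, 0]],
    [[0, 0, 0], [0, 0, 0]],
    [[0, 0, 0], [0, 0, 0]],
  ],
)

```text
time: 27.28
eef_pos: [0.6217, -0.0637, 0.3173]
tcp_rot: [0.999, 0.037, -0.001, -0.0]
contact_force: [-1.1, -0.1, 0.1]
opening: 1.001
finger_force: 0.0
```

```bash
python3 - <<'E'
from h import *
w,P=shot("wrist","w9"); s,S=shot("side","s9"); st=readout.get_state(); print(st["eef_pos"],st["contact_force"])
def brass(im,X,P,r):
    h=cv2.cvtColor(im,cv2.COLOR_RGB2HSV); u,v=proj(P,X); Y,Xx=np.mgrid[:384,:512]
    m=((h[...,0]>17)&(h[...,0]<32)&(h[...,1]>80)&(h[...,2]>90)&(np.hypot(Xx-u,Y-v)<r)).astype(np.uint8)
    n,l,q,c=cv2.connectedComponentsWithStats(m)
    return (u,v),[(q[i],c[i]) for i in range(1,n) if q[i][4]>30]
X=dict(syrup=(.6223,-.065,.184),jig=(.542,-.0712,.102),mill=(.436,.1115,.158),small=(.417,-.377,.138))
for k,x in X.items():
    for nm,im,Q in (("w",w,P),("s",s,S)):
        uv,L=brass(im,x,Q,28)
        print(k,nm,np.array(uv),[(q,plane(Q,*c,x[2])[:2]) for q,c in L])
m=(w.max(2)<50).astype(np.uint8);m[230:]=0;n,l,q,c=cv2.connectedComponentsWithStats(m)
u=proj(P,(.4627,-.077,.137));print("bit cap pred w",u,[ (q[i],plane(P,*c[i],.137)[:2]) for i in range(1,n) if np.hypot(*(c[i]-u))<30 and q[i][4]>30])
m=(s.max(2)<45).astype(np.uint8);n,l,q,c=cv2.connectedComponentsWithStats(m)
u=proj(S,(.4627,-.077,.137));print("bit cap pred s",u,[ (q[i],plane(S,*c[i],.137)[:2]) for i in range(1,n) if np.hypot(*(c[i]-u))<20 and q[i][4]>20])
E
```

```text
[ 0.6215 -0.0636  0.3164] [ 0.291   0.7783 -0.0742]
syrup w [255.0608 179.5535] [(array([242, 168,  25,  25, 461], dtype=int32), array([ 0.6218, -0.0644]))]
syrup s [290.2342 130.0568] [(array([286, 129,   9,   5,  35], dtype=int32), array([ 0.6221, -0.069 ]))]
jig w [255.0529 227.4157] [(array([250, 209,  19,   9,  33], dtype=int32), array([ 0.5632, -0.0742])), (array([236, 223,  33,  22,  87], dtype=int32), array([ 0.5265, -0.0632]))]
jig s [254.5689 161.2266] [(array([246, 157,  13,  11,  98], dtype=int32), array([ 0.5363, -0.0716])), (array([253, 178,   8,  12,  53], dtype=int32), array([ 0.5406, -0.16  ]))]
mill w [ 86.5807 322.2852] []
mill s [210.7311 103.8114] []
small w [494.2606 349.909 ] []
small s [195.6038 245.192 ] [(array([189, 244,  12,  13, 101], dtype=int32), array([ 0.4147, -0.385 ]))]
bit cap pred w [254.8905 301.4898] []
bit cap pred s [221.1146 150.8762] [(array([196, 108,  31,  53, 783], dtype=int32), array([ 0.4398, -0.0206]))]
```

```bash
python3 -c "
from plant import sign_off
print(sign_off())"
```

```text
the job is handed in; nothing more can be done
None
```

I handed the job in at about 27 s, with the mill on the coaster, syrup in the wide insert, bitters in the narrow insert, jigger in the dish, and both look-alike bottles untouched; no verdict came back, and the last check measured the syrup within a few millimetres of its well while my colour masks did not find the mill or bitters cap, so those two rest on earlier pictures.

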